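# Index the dose-cup turret and press the third lid on

## Robot

A 6-joint arm with a two-finger parallel gripper is mounted at the origin on the work surface. World frame = base frame: x ahead of the robot, y to its left, z up, the work surface at z = 0. Lengths are in mm, angles in rad, forces in N, time in s.
With the tool pointing down it reaches from about 275 to 750 mm from the base axis. Payload 10.2 kg.
Tool frame: the origin (TCP) lies at the very end of the fingers, on their centre line; the grasp point (between the pads) lies behind it (ctrl.grasp_offset is the z of the grasp point in the tool frame, in mm); z points along the fingers, y is the direction in which the jaws open and shut (so a half turn about z gives the same grasp; the last joint's range is limited). The gripper opens to 85 mm and grips with 20 to 120 N. Pads are 22 mm wide; open, the fingers measure 114 mm over their backs; the gripper's body (76 mm by 85 mm) begins 54 mm behind the grasp point. The pads swing forward as they close: fully open they stand 13 mm farther back than shut.
Start: joints at [0.976, 0.313, 1.498, -0, 1.331, -0.223], TCP at [190.742, 489.131, 231.294] pointing down, gripper open.
Joint ranges: [-2.94, 2.94], [-0.97, 2.17], [0.19, 2.56], [-1.23, 4.37], [0.02, 3.11], [-2.88, 2.88]. Speed limits (rad/s): [2.39, 2.39, 3.01, 3.14, 3.14, 3.14].

## Interface

Orientations are given as a unit quaternion [w, x, y, z].
In Python, from rig import ctrl, capture, job gives the robot as it stands. The module is installed in compiled form; this text tells all that it offers.
- The arm moves only by the tool move_arm, never from a script. Its argument "series" is a list of rows, each a list of 7 numbers: the turn, a rotation vector about the tool's x, y, z in rad, then the shift along the tool's x, y, z in cm, then the opening, from 0 (shut) to 1 (fully open). A call has 1 to 5 rows; each row is the pose to reach, as a shift and turn from the pose measured when the call began, along the tool's axes at that moment; what a row does not reach only later rows make up. A row lasts 1/12 s, in which the tool goes at most 41.7 mm and 7.16 degrees, less where a joint would pass 70% of its speed; a pose out of reach is approached as far as the arm can. A call with a gripper value outside its range is refused whole. The fingers move at their own pace and stop on an object; "grip_force" is the grip in N (left out, the last holds). Time passes only in rows, so rows that repeat a pose let the fingers close. It gives the time, the measured TCP pose, the force and the opening at its end, in the units of the state.
- ctrl.sense(): the state, without advancing time (a new reading comes with each control period).
- capture(name): name is "side" or "top"; returns a dict with "frame" (420x560x3 uint8, red, green, blue), "mtx" (3x3 intrinsics, pixels), "R" (3x3) and "t" (3): a world point X has camera coordinates R X + t. Camera axes: x right, y down, z forward; pixel columns grow to the right and rows downward; lengths in mm; the calibration is good to about 2 mm. A picture is of the moment at which its call begins. There is no depth.
- job.finish_job(): hands the job in, once; it reports no verdict.
The state is a dict: "time_s": time; "joints": joint angles; "dq": joint speeds; "tau": joint torques, N m; "eef_pos": TCP position; "ee_rot": TCP orientation; "force": force on the tool from outside, world axes, zero at the start; "wrist_torque": the same for the moment, N m; "grip_width": opening from 0.0 (shut) to 1.0 (fully open).
Only numpy, scipy, OpenCV 4.12 (cv2) and the standard library are available. Lean on these libraries where they do the work, as an engineer would, in place of code of your own. Each camera call takes 0.05 s, during which the arm holds its last target.

## Task

Turn the turret of the cup-lidding press clockwise (seen from above), click by click, until the third cup, counted counter-clockwise from the square steel block, rests in its click position under the press, and never let it run past. Then push the press's round black button straight down until that cup's lid is fully home (it takes a firm push of about 16 N, and over 22 N would crack the cup), let the button come back up, and leave the other things on the table undisturbed.

Things in the scene. Friction and masses are not known exactly. Their poses are not given: they have to be found in the camera images.
- carousel: the lidding press's stand: grey base 200 x 210 mm, 36 mm high, under a round turret; behind it a white column with a short white arm (44 mm wide, 145 to 163 mm above the table) over the turret. Fixed to the table, at another place and yaw each time. Origin: on the table, on the turret's vertical axis; x points from that axis towards the press column, z up
- turret (a joint): angle of the turret (rad), growing CLOCKWISE seen from above; 0 with the square block under the press. A spring detent pulls it into the nearest multiple of 0.785 (one click, 45 degrees); cup 3 is under the press at 2.356. It starts at -0.785, 0 or 0.785, rarely hanging between two. Stops at -1.18 and 3.53
- hub (a point): centre of the turret's top face, 52 mm above the table: an aluminium disc of radius 98 mm with eight places at radius 62 mm, 45 degrees apart. One holds a square steel block; the others hold white cups of 34 mm diameter with 38 mm lids, tops 78 to 98 mm above the table
- post (a point): top centre of one of eight equal steel drive posts, 12 mm diameter, 130 mm high above the table, at radius 88 mm half-way between the places (on a click: 22.5 + n x 45 degrees from the stand's x axis). Push a post along its circle, above the cups, to turn the turret. A click resists with about 6 N there, most after a quarter of it, none half-way; then the turret runs on into the next click by itself
- home_block (a point): centre of the top of the square steel block (26 mm square, top 90 mm above the table) on the turret, 62 mm from the turret's axis
- third_cup (a point): the foot of the third cup counted counter-clockwise from the block (on the disc's top face, 62 mm from the axis). Its lid, like several others, is not pushed on yet. Cups differ in height by up to 9 mm either way, which is not given: the depth at which the lid is home has to be felt
- lid (a joint): how far the third cup's lid has been pushed onto the cup (m): 0 loose, 0.008 fully home. It slides down with about 9 N of friction and stays where it is
- press_axis (a point): the point on the press's axis at the height of the turret's top face, 62 mm along the stand's x axis from the turret's axis
- press_top (a point): centre of the top of the press's round black push button (42 mm diameter, 15 mm high), 225 mm above the table when up. It goes straight down by up to 46 mm, taking 3 to 6 N, and springs back. Its rubber foot meets the lid after 7 to 25 mm, through an 8 N/mm spring, so the force then climbs quickly; the lid slides home at about 14 N on the button
- press_button: the same push button as a body; origin at the centre of its underside, 15 mm below its top
- pill_bottle: bystander: white plastic pill jar, 48 mm diameter, 85 mm high; origin under its centre
- tall_bottle: bystander: amber bottle, 54 mm diameter, 120 mm high; origin under its centre
- carton: bystander: white medicine carton 55 x 100 x 38 mm; origin under its centre
- small_carton: bystander: brown carton 45 x 75 x 28 mm; origin under its centre
- spare_cup: bystander: empty white cup, 40 mm diameter, 30 mm high; origin under its centre
- spatula: bystander: steel spatula 160 mm long, lying behind the press

How it is judged:
By the outcome, as a careful person would: the job done as asked, in the order asked, and still so for the second after the job is handed in, with the robot touching nothing.
It also fails if it takes over 72 s, if anything falls off the work surface, if the arm or the gripper's body presses on something with over 40 N, if the wrist force passes 120 N, or if a joint passes its speed limit or range.

## Working session

There is one attempt and no reset: what is moved stays moved. The work goes in short steps, Python scripts to look and compute and a tool call to move; the robot and the scene stay as the last step left them, time stands still between calls to the robot, and variables do not carry over. Pictures are saved under pics/ and viewed, and the job is handed in when it is done.

Besides the shell and the picture viewer there is one more tool, called after ">>>" in YAML: its name, and indented under it one key for each argument. move_arm: Moves the arm, as the interface text tells. Its arguments: {"type":"object","properties":{"series":{"type":"array","items":{"type":"array","items":{"type":"number"}}},"grip_force":{"type":"number"}},"required":["series"]}

```bash
mkdir -p pics; cat > h.py <<'E'
import numpy as np,cv2
from rig import ctrl,capture,job
def snap(n,f):
    c=capture(n); cv2.imwrite('pics/'+f,cv2.cvtColor(c['frame'],cv2.COLOR_RGB2BGR)); np.savez('pics/'+f[:-4]+'.npz',**c); return c
def proj(c,X):
    X=np.atleast_2d(X); p=(c['R']@X.T).T+c['t']; p=(c['mtx']@p.T).T; return p[:,:2]/p[:,2:]
def onz(c,uv,z):
    d=c['R'].T@np.linalg.inv(c['mtx'])@np.array([uv[0],uv[1],1.]); o=-c['R'].T@c['t']; return o+d*(z-o[2])/d[2]
E
python3 - <<'E'
from h import *
for n in('top','side'):
    c=snap(n,n+'0.png'); print(n,c['mtx'].tolist(),(-c['R'].T@c['t']).tolist(),c['R'].tolist())
print(ctrl.sense(),ctrl.grasp_offset)
E
```

```text
top [[540.8231640039952, 0.0, 276.2256761232666], [0.0, 540.8231640039952, 208.22384161615295], [0.0, 0.0, 1.0]] [455.1423851792092, 33.146395590531164, 1206.245485144843] [[0.0021886089281894627, -0.9999760937317539, -0.006559112435553223], [-0.9869413112209889, -0.0011035362443674484, -0.16107647380406798], [0.16106538484837352, 0.006825992436279655, -0.9869201323465365]]
side [[483.91521934873714, 0.0, 276.66103066522084], [0.0, 483.91521934873714, 209.09795273171224], [0.0, 0.0, 1.0]] [7.224670567795158, -714.0879485060179, 709.5821227565193] [[0.7651256732626731, -0.6438402928142356, 0.007237503935822883], [-0.31463823357459997, -0.38366892806383335, -0.8682171016579923], [0.5617699583347235, 0.6620179989903813, -0.4961317193300328]]
{'time_s': 0.1, 'joints': array([ 9.75576192e-01,  3.13402841e-01,  1.49834140e+00,  1.74687085e-05,
        1.33100342e+00, -2.23397048e-01]), 'dq': array([ 1.23597229e-04, -2.08038591e-03, -2.56746635e-03,  1.12493504e-03,
        1.57601636e-03, -1.96334389e-05]), 'tau': array([ 1.94078886e-03, -4.12898183e+01, -2.60140514e+01, -2.05352426e-04,
        3.07116599e-03,  3.11910719e-05]), 'eef_pos': array([190.61823442, 488.93417391, 230.79522572]), 'ee_rot': array([-2.37614095e-04,  1.84844459e-01,  9.82767619e-01, -5.26422417e-04]), 'force': array([-0.11911011,  0.89761038, -1.28638285]), 'wrist_torque': array([-0.03359544, -0.00775669,  0.00464884]), 'grip_width': 1.0009177389826496} -18.700000000000003
```

View pics/top0.png

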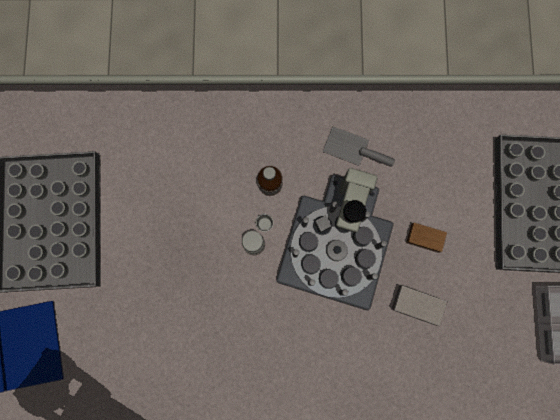

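View pics/side0.png

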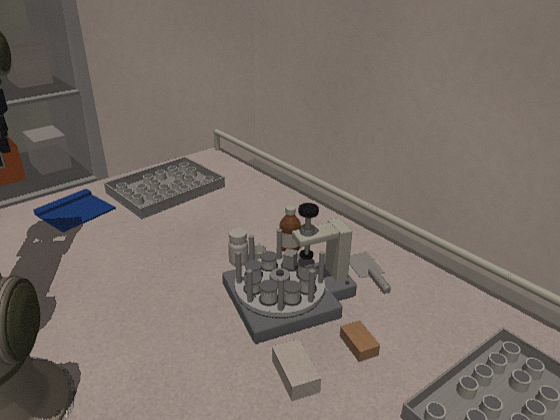

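```bash
python3 - <<'E'
import cv2
a=cv2.imread('pics/top0.png')[160:320,260:460]; cv2.imwrite('pics/t0z.png',cv2.resize(cv2.convertScaleAbs(a,alpha=1.6),None,fx=4,fy=3.75,interpolation=cv2.INTER_CUBIC)[:600])
a=cv2.imread('pics/side0.png')[195:345,210:370]; cv2.imwrite('pics/s0z.png',cv2.resize(cv2.convertScaleAbs(a,alpha=1.6),None,fx=4,fy=4,interpolation=cv2.INTER_CUBIC))
E
```

```text
(no output)
```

View pics/t0z.png

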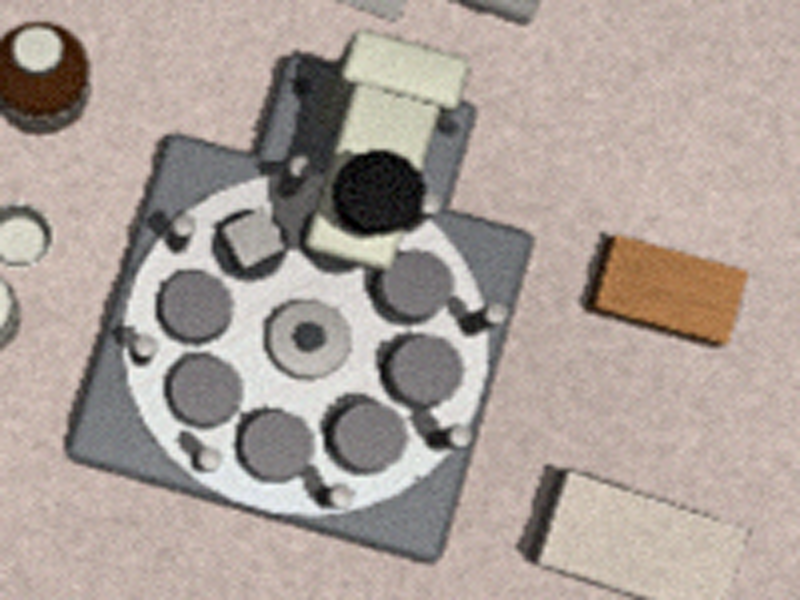

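View pics/s0z.png

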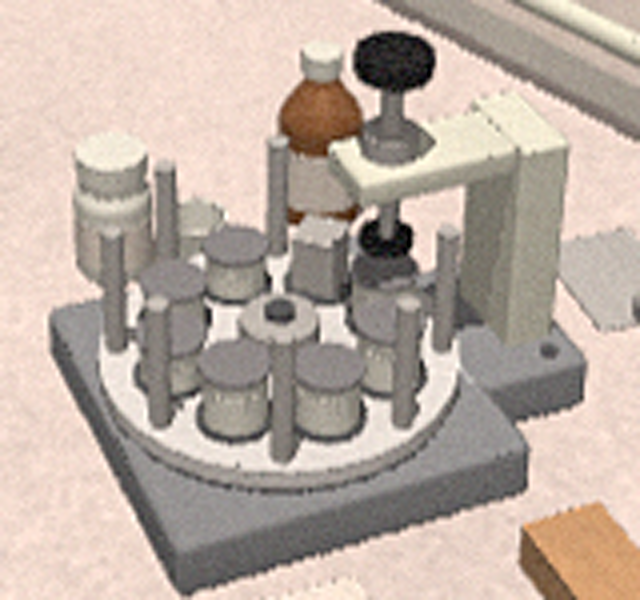

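```bash
cat > fit.py <<'E'
from h import *
from scipy.optimize import least_squares
def ld(f): return dict(np.load('pics/'+f))
ct,cs=ld('top0.npz'),ld('side0.npz')
pt=np.array([(300,163),(184,227),(145,348),(209,458),(342,495),(460,434),(496,312),(432,200)])/[4,3.75]+[260,160]
ps=np.array([(278,140),(165,165),(113,233),(157,302),(284,338),(408,302),(449,230)])/4+[210,195]
bt=np.array((380,188))/[4,3.75]+[260,160]; bs=np.array((395,52))/4+[210,195]
def pts(p):
    a=p[2]+np.radians(22.5+45*np.arange(8))
    return np.c_[p[0]+88*np.cos(a),p[1]+88*np.sin(a),np.full(8,130.+p[3])], np.array([p[0]+62*np.cos(p[2]),p[1]+62*np.sin(p[2]),225.+p[3]])
def res(p,use='both'):
    P,B=pts(p);r=[]
    A=proj(ct,P); D=np.linalg.norm(A[:,None]-pt[None],axis=2); j=D.argmin(0); rt=np.r_[(A[j]-pt).ravel(),(proj(ct,B)[0]-bt)]
    A=proj(cs,P); D=np.linalg.norm(A[:,None]-ps[None],axis=2); j=D.argmin(0); rs=np.r_[(A[j]-ps).ravel(),(proj(cs,B)[0]-bs)]
    return {'both':np.r_[rt,rs],'t':rt,'s':rs}[use]
p0=onz(ct,[337,250],52); print(p0)
for u in('both','t','s'):
    f=least_squares(res,[p0[0],p0[1],-0.26,0],args=(u,),loss='soft_l1'); print(u,f.x.round(3)); print(res(f.x,u).round(1).tolist())
f=least_squares(res,[p0[0],p0[1],-0.26,0],loss='soft_l1').x
P,B=pts(f); print(P.round(1),B.round(1))
print('block at', onz(ct,np.array((252,240))/[4,3.75]+[260,160],90)-[f[0],f[1],0])
# triangulate button and hub
def tri(ut,us):
    M=[];
    for c,u in((ct,ut),(cs,us)):
        Pm=c['mtx']@np.c_[c['R'],c['t']]; M+= [u[0]*Pm[2]-Pm[0],u[1]*Pm[2]-Pm[1]]
    X=np.linalg.svd(np.array(M))[2][-1]; return X[:3]/X[3]
print('tri button',tri(bt,bs),'hub',tri(np.array((309,336))/[4,3.75]+[260,160],np.array((281,308))/4+[210,195]))
E
python3 fit.py
```

```text
[553.32951391 -88.76476414  52.        ]
both [ 5.51095e+02 -8.66130e+01 -2.92000e-01  5.67000e-01]
[-0.1, 0.9, -0.4, -0.5, -0.2, -0.6, 0.1, 0.1, -0.2, 0.3, 0.1, 0.3, -0.0, 0.2, -0.8, 0.6, -0.1, 0.7, 0.1, 0.1, 0.2, 0.2, -0.1, -0.4, 0.3, 0.4, 0.5, -0.5, 0.7, 0.2, 0.4, 0.1, 0.2, -0.6]
t [ 5.51334e+02 -8.66430e+01 -2.90000e-01  3.11200e+00]
[-0.0, 0.6, -0.4, -0.7, -0.1, -0.8, 0.3, 0.0, 0.1, 0.2, 0.4, 0.0, 0.2, -0.1, -0.7, 0.2, 0.1, 0.3]
s [ 5.52779e+02 -8.37700e+01 -2.95000e-01 -1.82400e+00]
[-0.0, 0.3, 0.2, 0.3, -0.2, -0.5, 0.1, 0.3, 0.0, -0.6, 0.2, 0.3, -0.0, 0.2, -0.2, -0.3]
[[ 638.6  -77.7  130.6]
 [ 606.7  -18.4  130.6]
 [ 542.2    0.9  130.6]
 [ 482.9  -31.   130.6]
 [ 463.5  -95.5  130.6]
 [ 495.5 -154.8  130.6]
 [ 560.  -174.2  130.6]
 [ 619.3 -142.3  130.6]] [ 610.5 -104.4  225.6]
block at [53.07544823 30.10320234 90.        ]
tri button [ 611.43348081 -104.3414491   223.95833622] hub [551.68269871 -86.26635133  80.08312696]
```

```bash
cat > pl.py <<'E'
from h import *
from scipy.spatial.transform import Rotation as Ro
def Rd(ya): # tool y at world angle ya deg, z down
    a=np.radians(ya); y=np.array([np.cos(a),np.sin(a),0]);z=np.array([0,0,-1.]);return np.c_[np.cross(y,z),y,z]
def plan(tg,op):
    s=ctrl.sense(); q=s['ee_rot']; R0=Ro.from_quat([q[1],q[2],q[3],q[0]]).as_matrix(); p=s['eef_pos']
    y=R0[:,1]; print('t%.2f'%s['time_s'],p.round(1),'ya',np.degrees(np.arctan2(y[1],y[0])).round(1),'F',s['force'].round(1),'grip',round(s['grip_width'],3),'q1,q6',s['joints'][[0,5]].round(2))
    for x,yy,z,a in tg:
        r=Ro.from_matrix(R0.T@Rd(a)).as_rotvec(); d=R0.T@(np.array([x,yy,z])-p)/10
        print([*[round(float(v),3)+0. for v in r],*[round(float(v),2)+0. for v in d],op])
C=np.array([551.5,-86.5])
def arc(f,z,r=88): a=np.radians(f); return C[0]+r*np.cos(a),C[1]+r*np.sin(a),z
E
python3 - <<'E'
from pl import *
p=np.array([190.6,489,231]); e=np.array([560,-174,260.]); 
plan([(*(p+(e-p)*k*38/760),68.7-6*k) for k in range(1,6)]+[(*(p+(e-p)*k*38/760),68.7-6*k) for k in (10,)],.28)
E
```

```text
t0.10 [190.6 488.9 230.8] ya 68.7 F [-0.1  0.9 -1.3] grip 1.001 q1,q6 [ 0.98 -0.22]
[-0.001, 0.0, 0.105, -2.92, -2.41, -0.16, 0.28]
[-0.001, 0.0, 0.209, -5.85, -4.83, -0.31, 0.28]
[-0.001, 0.0, 0.314, -8.77, -7.25, -0.45, 0.28]
[-0.001, 0.0, 0.419, -11.7, -9.66, -0.59, 0.28]
[-0.001, 0.0, 0.524, -14.62, -12.08, -0.74, 0.28]
[-0.001, 0.0, 1.047, -29.25, -24.17, -1.45, 0.28]
```

>>> move_arm:
  series:
    - [0,0,0.1,-2.9,-2.4,-0.3,0.28]
    - [0,0,0.2,-5.8,-4.8,-0.6,0.28]
    - [0,0,0.3,-8.8,-7.2,-0.9,0.28]
    - [0,0,0.4,-11.7,-9.7,-1.2,0.28]
    - [0,0,0.5,-14.6,-12.1,-1.5,0.28]

```text
time_s: 0.52
eef_pos: [282.9, 321.5, 245.8]
ee_rot: [-0.0, 0.424, 0.906, -0.001]
force: [1.2, 0.6, 0.2]
grip_width: 0.298
```

```bash
python3 - <<'E'
from pl import *
p=ctrl.sense()['eef_pos']; e=np.array([560,-174,260.]); d=np.linalg.norm(e-p); print(d)
plan([(*(p+(e-p)*k*38/d),40-7*k) for k in range(1,6)],.28)
E
```

```text
567.8801735206428
t0.52 [282.9 321.5 245.8] ya 39.8 F [1.2 0.6 0.2] grip 0.298 q1,q6 [ 0.57 -0.12]
[-0.002, 0.0, 0.119, -3.73, -0.7, -0.09, 0.28]
[-0.001, 0.001, 0.241, -7.47, -1.4, -0.19, 0.28]
[-0.001, 0.001, 0.363, -11.2, -2.09, -0.28, 0.28]
[-0.001, 0.001, 0.485, -14.94, -2.79, -0.37, 0.28]
[-0.001, 0.001, 0.607, -18.67, -3.49, -0.46, 0.28]
```

>>> move_arm:
  series:
    - [0,0,0.12,-3.7,-0.7,-0.1,0.28]
    - [0,0,0.24,-7.5,-1.4,-0.2,0.28]
    - [0,0,0.36,-11.2,-2.1,-0.3,0.28]
    - [0,0,0.48,-14.9,-2.8,-0.4,0.28]
    - [0,0,0.6,-18.7,-3.5,-0.5,0.28]

```text
time_s: 0.93
eef_pos: [376.0, 153.7, 250.9]
ee_rot: [0.0, 0.675, 0.738, -0.001]
force: [-0.3, 0.6, 0.8]
grip_width: 0.285
```

```bash
python3 - <<'E'
from pl import *
p=ctrl.sense()['eef_pos']; e=np.array([560,-174,260.]); d=np.linalg.norm(e-p); print(d)
plan([(*(p+(e-p)*k*38/d),5) for k in range(1,6)],.28)
E
```

```text
375.92100662411025
t0.93 [376.  153.7 250.9] ya 5.1 F [-0.3  0.6  0.8] grip 0.285 q1,q6 [0.1  0.01]
[-0.001, 0.001, 0.001, -3.46, 1.56, -0.09, 0.28]
[-0.001, 0.001, 0.001, -6.93, 3.12, -0.18, 0.28]
[-0.001, 0.001, 0.001, -10.39, 4.68, -0.27, 0.28]
[-0.001, 0.001, 0.001, -13.86, 6.24, -0.36, 0.28]
[-0.001, 0.001, 0.001, -17.32, 7.8, -0.45, 0.28]
```

>>> move_arm:
  series:
    - [0,0,0,-3.5,1.6,-0.1,0.28]
    - [0,0,0,-7,3.1,-0.2,0.28]
    - [0,0,0,-10.4,4.7,-0.3,0.28]
    - [0,0,0,-13.9,6.2,-0.4,0.28]
    - [0,0,0,-17.3,7.8,-0.5,0.28]

```text
time_s: 1.35
eef_pos: [469.4, -13.7, 255.9]
ee_rot: [-0.0, 0.675, 0.738, -0.001]
force: [1.0, 1.8, 0.4]
grip_width: 0.278
```

```bash
python3 - <<'E'
from pl import *
p=ctrl.sense()['eef_pos']; e=np.array([560,-174,230.]); d=np.linalg.norm(e-p); print(d)
plan([(*(p+(e-p)*k/5),5) for k in range(1,6)],.28)
E
```

```text
185.94925551698765
t1.35 [469.4 -13.7 255.9] ya 5.1 F [1.  1.8 0.4] grip 0.278 q1,q6 [-0.28 -0.37]
[-0.001, 0.001, 0.001, -3.35, 1.52, 0.52, 0.28]
[-0.001, 0.001, 0.001, -6.7, 3.05, 1.04, 0.28]
[-0.001, 0.001, 0.001, -10.06, 4.57, 1.56, 0.28]
[-0.001, 0.001, 0.001, -13.41, 6.1, 2.08, 0.28]
[-0.001, 0.001, 0.001, -16.76, 7.62, 2.6, 0.28]
```

>>> move_arm:
  series:
    - [0,0,0,-3.4,1.5,0,0.28]
    - [0,0,0,-6.7,3,0,0.28]
    - [0,0,0,-10,4.6,0,0.28]
    - [0,0,0,-13.4,6.1,1,0.28]
    - [0,0,0,-16.8,7.6,2.6,0.28]

```text
time_s: 1.77
eef_pos: [560.9, -176.4, 230.6]
ee_rot: [0.001, 0.675, 0.738, -0.001]
force: [1.6, -0.4, 0.6]
grip_width: 0.28
```

```bash
python3 - <<'E'
from pl import *
e=arc(275.8,0)
plan([(e[0],e[1],z,5) for z in (200,170,155,155)],.28)
snap('side','side1.png'); snap('top','top1.png')
for n,(a,b) in {'side1':(210,150),'top1':(260,160)}.items():
    cv2.imwrite('pics/%sz.png'%n,cv2.resize(cv2.convertScaleAbs(cv2.imread('pics/%s.png'%n)[b:b+190,a:a+200],alpha=1.6),None,fx=3,fy=3,interpolation=cv2.INTER_CUBIC))
E
```

```text
t1.77 [ 560.9 -176.4  230.6] ya 5.0 F [ 1.6 -0.4  0.6] grip 0.28 q1,q6 [-0.5  -0.59]
[0.001, 0.002, 0.001, 0.24, -0.03, 3.06, 0.28]
[0.001, 0.002, 0.001, 0.25, -0.03, 6.06, 0.28]
[0.001, 0.002, 0.001, 0.25, -0.03, 7.56, 0.28]
[0.001, 0.002, 0.001, 0.25, -0.03, 7.56, 0.28]
```

View pics/side1z.png

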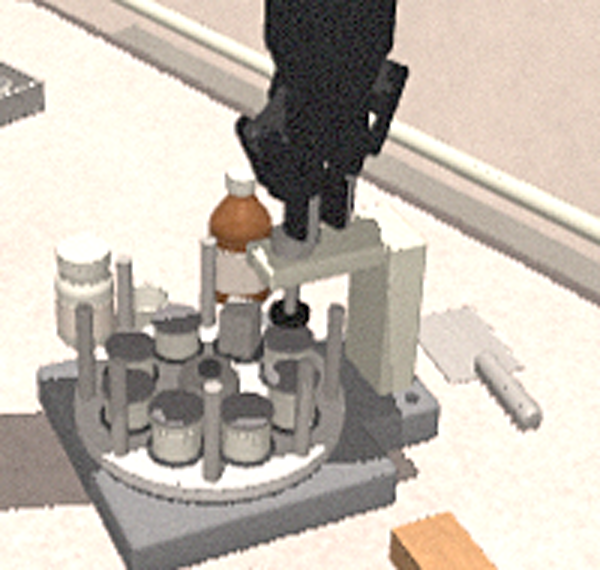

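View pics/top1z.png

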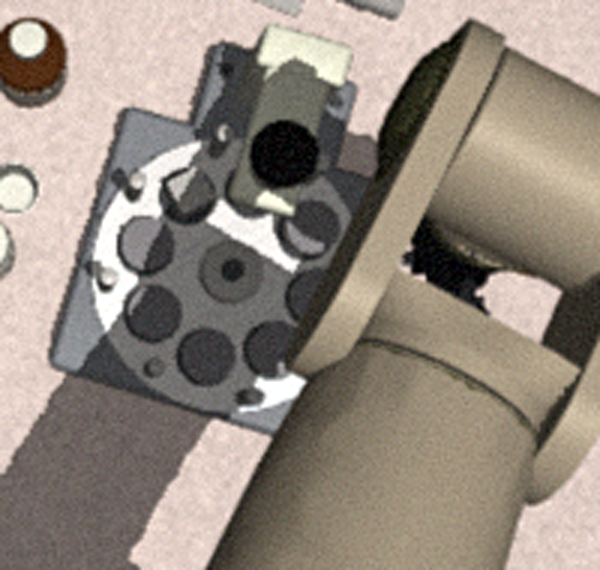

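>>> move_arm:
  series:
    - [0,0,0,0.25,0,3,0.28]
    - [0,0,0,0.25,0,6,0.28]
    - [0,0,0,0.25,0,7.5,0.28]
    - [0,0,0,0.25,0,8.5,0.28]

```text
time_s: 2.2
eef_pos: [558.2, -174.6, 138.3]
ee_rot: [-0.005, 0.677, 0.736, -0.002]
force: [-0.0, 0.3, 0.6]
grip_width: 0.281
```

```bash
python3 - <<'E'
from pl import *
e=arc(275.8,0)
plan([(e[0],e[1],z,5) for z in (106,)],.28)
for n,(a,b) in {'side':(210,150)}.items():
    snap(n,n+'2.png')
    cv2.imwrite('pics/%s2z.png'%n,cv2.resize(cv2.convertScaleAbs(cv2.imread('pics/%s2.png'%n)[b:b+190,a:a+200],alpha=1.6),None,fx=3,fy=3,interpolation=cv2.INTER_CUBIC))
E
```

```text
t2.20 [ 558.2 -174.6  138.3] ya 4.8 F [-0.   0.3  0.6] grip 0.281 q1,q6 [-0.5  -0.59]
[-0.01, -0.004, -0.003, 0.03, 0.26, 3.23, 0.28]
```

View pics/side2z.png

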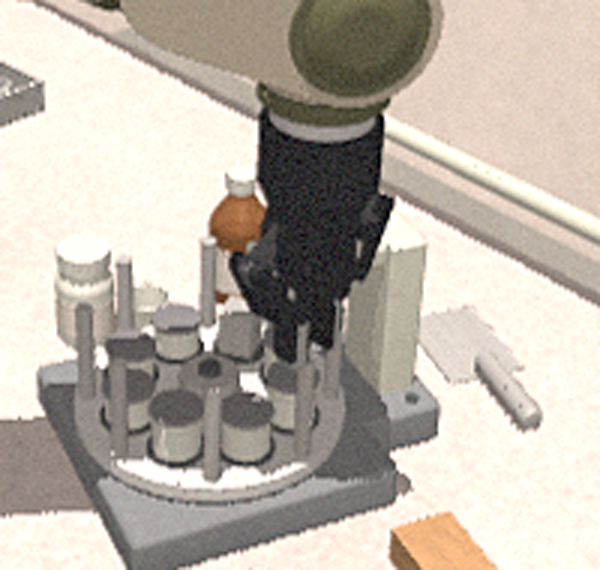

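```bash
python3 - <<'E'
from pl import *
c=dict(np.load('pics/side2.npz'))
for k in range(8):
    f=5.8+45*k; x,y,_=arc(f,0); print(round(f,1),((proj(c,[[x,y,130],[x,y,52]])-[210,150])*3).round(0).tolist())
print(((proj(c,[[558,-174.6,138],[558,-174.6,146]])-[210,150])*3).round(0).tolist())
E
```

```text
5.8 [[295.0, 259.0], [291.0, 346.0]]
50.8 [[209.0, 241.0], [208.0, 326.0]]
95.8 [[125.0, 260.0], [127.0, 346.0]]
140.8 [[85.0, 309.0], [88.0, 398.0]]
185.8 [[119.0, 363.0], [122.0, 455.0]]
230.8 [[215.0, 387.0], [213.0, 480.0]]
275.8 [[308.0, 363.0], [303.0, 454.0]]
320.8 [[338.0, 308.0], [332.0, 397.0]]
[[307.0, 354.0], [307.0, 345.0]]
```

>>> move_arm:
  series:
    - [0,0,0,0,0.25,0.3,0.28]
    - [0,0,0,0,0.25,1.5,0.28]
    - [0,0,0,0,0.25,2.7,0.28]
    - [0,0,0,0,0.25,3.2,0.28]
    - [0,0,0,0,0.25,3.2,0.28]

```text
time_s: 2.67
eef_pos: [560.2, -174.0, 105.4]
ee_rot: [-0.005, 0.677, 0.736, -0.002]
force: [0.2, 0.0, -0.5]
grip_width: 0.278
```

```bash
python3 - <<'E'
from pl import *
plan([(*arc(275.8-4*k,106),5-4*k) for k in range(1,6)],.28)
E
```

```text
t2.67 [ 560.2 -174.   105.4] ya 4.9 F [ 0.2  0.  -0.5] grip 0.278 q1,q6 [-0.5  -0.58]
[-0.011, -0.004, 0.067, 0.01, -0.59, -0.05, 0.28]
[-0.011, -0.004, 0.137, 0.06, -1.2, -0.04, 0.28]
[-0.011, -0.004, 0.207, 0.16, -1.81, -0.03, 0.28]
[-0.011, -0.003, 0.277, 0.3, -2.41, -0.03, 0.28]
[-0.012, -0.003, 0.346, 0.48, -3.0, -0.02, 0.28]
```

>>> move_arm:
  series:
    - [-0.01,0,0.07,0,-0.6,0,0.28]
    - [-0.01,0,0.14,0.05,-1.2,0,0.28]
    - [-0.01,0,0.2,0.15,-1.8,0,0.28]
    - [-0.01,0,0.27,0.3,-2.4,0,0.28]
    - [-0.01,0,0.34,0.5,-3,0,0.28]

```text
time_s: 3.08
eef_pos: [531.2, -172.2, 107.2]
ee_rot: [0.001, 0.792, 0.61, 0.002]
force: [6.9, -1.9, -3.9]
grip_width: 0.276
```

```bash
python3 - <<'E'
from pl import *
plan([(*arc(255.8-3*k,106),-15-3*k) for k in range(1,6)],.28)
E
```

```text
t3.08 [ 531.2 -172.2  107.2] ya -14.8 F [ 6.9 -1.9 -3.9] grip 0.276 q1,q6 [-0.52 -0.27]
[0.003, -0.002, 0.055, 0.01, -0.6, 0.11, 0.28]
[0.003, -0.002, 0.108, 0.04, -1.05, 0.11, 0.28]
[0.003, -0.002, 0.16, 0.1, -1.51, 0.11, 0.28]
[0.003, -0.002, 0.212, 0.18, -1.97, 0.11, 0.28]
[0.003, -0.002, 0.265, 0.28, -2.42, 0.11, 0.28]
```

>>> move_arm:
  series:
    - [0,0,0.05,0,-0.6,0.1,0.28]
    - [0,0,0.11,0.05,-1.1,0.1,0.28]
    - [0,0,0.16,0.1,-1.5,0.1,0.28]
    - [0,0,0.21,0.2,-2,0.1,0.28]
    - [0,0,0.26,0.3,-2.4,0.1,0.28]

```text
time_s: 3.5
eef_pos: [508.9, -163.1, 107.4]
ee_rot: [0.001, 0.865, 0.501, 0.002]
force: [-2.2, 1.9, -0.2]
grip_width: 0.284
```

```bash
python3 - <<'E'
from pl import *
plan([(*arc(240.8-2.5*k,106),-30-2*k) for k in range(1,6)],.28)
snap('side','side3.png')
n='side3';a,b=210,150
cv2.imwrite('pics/%sz.png'%n,cv2.resize(cv2.convertScaleAbs(cv2.imread('pics/%s.png'%n)[b:b+190,a:a+200],alpha=1.6),None,fx=3,fy=3,interpolation=cv2.INTER_CUBIC))
E
```

```text
t3.50 [ 508.9 -163.1  107.4] ya -29.9 F [-2.2  1.9 -0.2] grip 0.284 q1,q6 [-0.53 -0.01]
[0.004, -0.002, 0.037, -0.03, -0.4, 0.14, 0.28]
[0.004, -0.003, 0.072, -0.01, -0.78, 0.14, 0.28]
[0.004, -0.003, 0.107, 0.03, -1.17, 0.14, 0.28]
[0.003, -0.003, 0.142, 0.08, -1.55, 0.13, 0.28]
[0.003, -0.003, 0.177, 0.15, -1.92, 0.13, 0.28]
```

View pics/side3z.png

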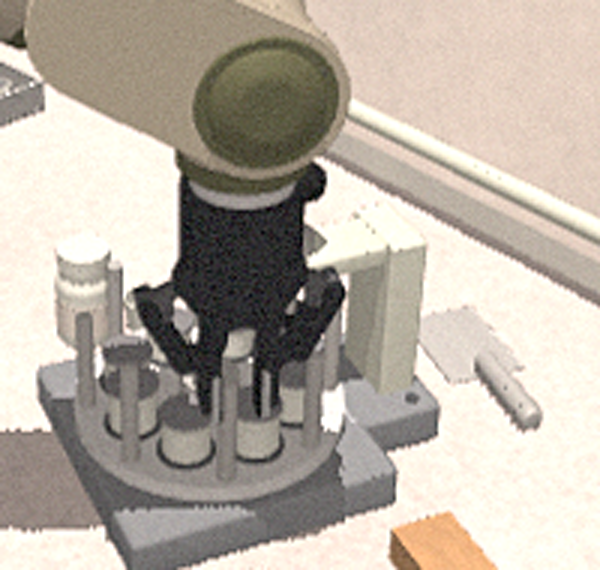

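>>> move_arm:
  series:
    - [0,0,0.04,0,-0.4,0.1,0.28]
    - [0,0,0.07,0,-0.8,0.1,0.28]
    - [0,0,0.1,0,-1.2,0.1,0.28]
    - [0,0,0.13,0.1,-1.5,0.1,0.28]
    - [0,0,0.13,0.1,-1.5,0.1,0.28]

```text
time_s: 3.97
eef_pos: [496.0, -154.1, 107.5]
ee_rot: [0.001, 0.897, 0.442, 0.002]
force: [-0.5, 0.3, 0.5]
grip_width: 0.277
```

```bash
python3 - <<'E'
from pl import *
plan([(*arc(230.8-4*k,106),-38-3.8*k) for k in range(1,6)],.28)
snap('side','side4.png')
n='side4';a,b=210,150
cv2.imwrite('pics/%sz.png'%n,cv2.resize(cv2.convertScaleAbs(cv2.imread('pics/%s.png'%n)[b:b+190,a:a+200],alpha=1.6),None,fx=3,fy=3,interpolation=cv2.INTER_CUBIC))
E
```

```text
t3.97 [ 496.  -154.1  107.5] ya -37.5 F [-0.5  0.3  0.5] grip 0.277 q1,q6 [-0.53  0.12]
[0.003, -0.003, 0.075, -0.01, -0.59, 0.14, 0.28]
[0.003, -0.003, 0.141, 0.07, -1.19, 0.14, 0.28]
[0.003, -0.003, 0.207, 0.19, -1.8, 0.14, 0.28]
[0.003, -0.003, 0.274, 0.36, -2.39, 0.14, 0.28]
[0.003, -0.003, 0.34, 0.57, -2.97, 0.14, 0.28]
```

View pics/side4z.png

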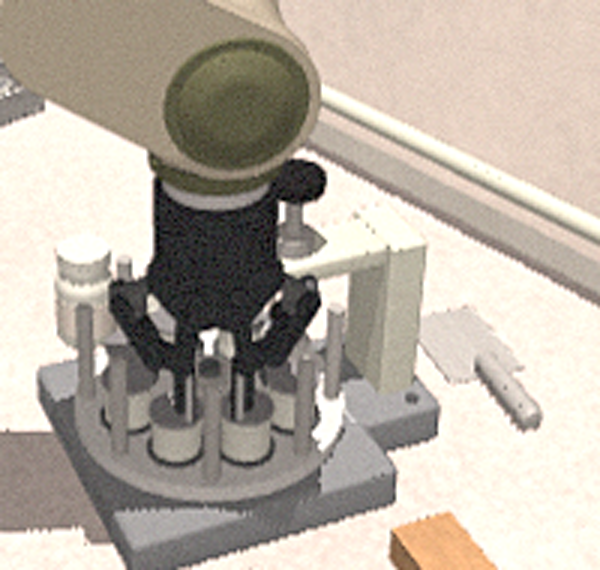

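>>> move_arm:
  series:
    - [0,0,0.07,0,-0.6,0.1,0.28]
    - [0,0,0.14,0.05,-1.2,0.1,0.28]
    - [0,0,0.21,0.2,-1.8,0.1,0.28]
    - [0,0,0.27,0.35,-2.4,0.1,0.28]
    - [0,0,0.34,0.55,-3,0.1,0.28]

```text
time_s: 4.43
eef_pos: [476.8, -133.1, 107.2]
ee_rot: [0.003, 0.959, 0.284, 0.003]
force: [3.1, -6.5, -3.4]
grip_width: 0.278
```

```bash
python3 - <<'E'
from pl import *
plan([(*arc(210.8-3*k,106),-57-2.8*k) for k in range(1,6)],.28)
E
```

```text
t4.43 [ 476.8 -133.1  107.2] ya -57.0 F [ 3.1 -6.5 -3.4] grip 0.278 q1,q6 [-0.51  0.48]
[0.007, -0.005, 0.049, 0.04, -0.63, 0.11, 0.28]
[0.007, -0.005, 0.097, 0.09, -1.09, 0.11, 0.28]
[0.007, -0.006, 0.146, 0.17, -1.55, 0.11, 0.28]
[0.006, -0.006, 0.195, 0.27, -2.0, 0.1, 0.28]
[0.006, -0.006, 0.244, 0.4, -2.44, 0.1, 0.28]
```

>>> move_arm:
  series:
    - [0,0,0.05,0.05,-0.6,0.1,0.28]
    - [0,0,0.1,0.1,-1.1,0.1,0.28]
    - [0,0,0.15,0.15,-1.5,0.1,0.28]
    - [0,0,0.2,0.25,-2,0.1,0.28]
    - [0,0,0.24,0.4,-2.4,0.1,0.28]

```text
time_s: 4.85
eef_pos: [467.5, -110.9, 106.7]
ee_rot: [0.003, 0.986, 0.166, 0.004]
force: [-0.1, 0.5, 0.2]
grip_width: 0.281
```

```bash
python3 - <<'E'
from pl import *
plan([(*arc(195.8-2.5*k,106),-71-2.5*k) for k in range(1,5)],.28)
E
```

```text
t4.85 [ 467.5 -110.9  106.7] ya -70.9 F [-0.1  0.5  0.2] grip 0.281 q1,q6 [-0.48  0.76]
[0.006, -0.008, 0.046, -0.02, -0.44, 0.07, 0.28]
[0.006, -0.008, 0.09, 0.03, -0.82, 0.06, 0.28]
[0.006, -0.008, 0.134, 0.1, -1.2, 0.06, 0.28]
[0.006, -0.008, 0.177, 0.18, -1.58, 0.06, 0.28]
```

>>> move_arm:
  series:
    - [0,0,0.05,0,-0.4,0.1,0.28]
    - [0,0,0.09,0,-0.8,0.1,0.28]
    - [0,0,0.13,0.1,-1.2,0.1,0.28]
    - [0,0,0.18,0.2,-1.6,0.1,0.28]
    - [0,0,0.18,0.2,-1.6,0.1,0.28]

```text
time_s: 5.27
eef_pos: [464.5, -94.9, 106.2]
ee_rot: [0.002, 0.997, 0.077, 0.005]
force: [0.3, 0.8, 0.1]
grip_width: 0.281
```

```bash
python3 - <<'E'
from pl import *
plan([(*arc(185.8-4*k,106),-81-3.8*k) for k in range(1,6)],.28)
snap('side','side5.png')
n='side5';a,b=210,150
cv2.imwrite('pics/%sz.png'%n,cv2.resize(cv2.convertScaleAbs(cv2.imread('pics/%s.png'%n)[b:b+190,a:a+200],alpha=1.6),None,fx=3,fy=3,interpolation=cv2.INTER_CUBIC))
E
```

```text
t5.27 [464.5 -94.9 106.2] ya -81.2 F [0.3 0.8 0.1] grip 0.281 q1,q6 [-0.45  0.97]
[0.005, -0.01, 0.063, -0.01, -0.57, 0.02, 0.28]
[0.005, -0.01, 0.13, 0.08, -1.18, 0.01, 0.28]
[0.005, -0.01, 0.196, 0.22, -1.77, 0.01, 0.28]
[0.004, -0.01, 0.262, 0.4, -2.36, 0.01, 0.28]
[0.004, -0.01, 0.329, 0.62, -2.94, 0.01, 0.28]
```

View pics/side5z.png

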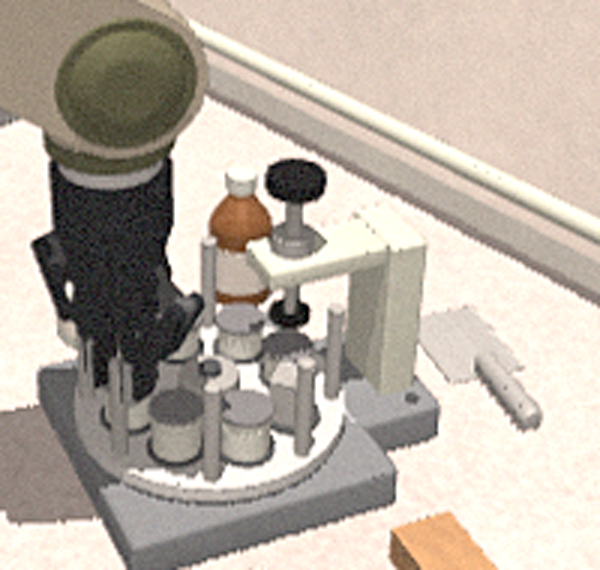

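>>> move_arm:
  series:
    - [0,-0.01,0.06,0,-0.6,0,0.28]
    - [0,-0.01,0.13,0.1,-1.2,0,0.28]
    - [0,-0.01,0.2,0.2,-1.8,0,0.28]
    - [0,-0.01,0.26,0.4,-2.4,0,0.28]
    - [0,-0.01,0.33,0.6,-2.9,0,0.28]

```text
time_s: 5.73
eef_pos: [466.2, -66.7, 106.6]
ee_rot: [0.003, 0.996, -0.087, 0.0]
force: [-3.3, -7.2, 2.6]
grip_width: 0.281
```

```bash
python3 - <<'E'
from pl import *
plan([(*arc(165.8-3*k,106),-100-2.8*k) for k in range(1,6)],.28)
E
```

```text
t5.73 [466.2 -66.7 106.6] ya -100.0 F [-3.3 -7.2  2.6] grip 0.281 q1,q6 [-0.39  1.36]
[0.006, -0.002, 0.049, 0.02, -0.63, 0.05, 0.28]
[0.006, -0.002, 0.098, 0.09, -1.09, 0.05, 0.28]
[0.006, -0.002, 0.147, 0.18, -1.54, 0.05, 0.28]
[0.006, -0.002, 0.196, 0.3, -1.98, 0.04, 0.28]
[0.006, -0.002, 0.245, 0.44, -2.42, 0.04, 0.28]
```

>>> move_arm:
  series:
    - [0,0,0.05,0,-0.6,0,0.28]
    - [0,0,0.1,0.1,-1.1,0,0.28]
    - [0,0,0.15,0.2,-1.5,0,0.28]
    - [0,0,0.2,0.3,-2,0,0.28]
    - [0,0,0.24,0.4,-2.4,0,0.28]

```text
time_s: 6.15
eef_pos: [474.8, -43.8, 106.7]
ee_rot: [0.003, 0.979, -0.206, 0.001]
force: [-0.1, -0.2, 1.7]
grip_width: 0.279
```

```bash
python3 - <<'E'
from pl import *
plan([(*arc(150.8-2.5*k,106),-114-2.2*k) for k in range(1,5)],.28)
E
```

```text
t6.15 [474.8 -43.8 106.7] ya -113.7 F [-0.1 -0.2  1.7] grip 0.279 q1,q6 [-0.34  1.65]
[0.006, -0.004, 0.043, 0.03, -0.4, 0.07, 0.28]
[0.006, -0.004, 0.081, 0.09, -0.78, 0.07, 0.28]
[0.005, -0.004, 0.12, 0.17, -1.16, 0.07, 0.28]
[0.005, -0.004, 0.158, 0.26, -1.53, 0.07, 0.28]
```

>>> move_arm:
  series:
    - [0,0,0.04,0,-0.4,0.1,0.28]
    - [0,0,0.08,0.1,-0.8,0.1,0.28]
    - [0,0,0.12,0.2,-1.2,0.1,0.28]
    - [0,0,0.16,0.25,-1.5,0.1,0.28]
    - [0,0,0.16,0.25,-1.5,0.1,0.28]

```text
time_s: 6.57
eef_pos: [483.7, -31.2, 106.0]
ee_rot: [0.003, 0.959, -0.283, 0.002]
force: [0.5, -0.5, -0.2]
grip_width: 0.281
```

```bash
python3 - <<'E'
from pl import *
plan([(*arc(140.8-4*k,106),-122.5-3.5*k) for k in range(1,6)],.28)
snap('side','side6.png')
n='side6';a,b=210,150
cv2.imwrite('pics/%sz.png'%n,cv2.resize(cv2.convertScaleAbs(cv2.imread('pics/%s.png'%n)[b:b+190,a:a+200],alpha=1.6),None,fx=3,fy=3,interpolation=cv2.INTER_CUBIC))
E
```

```text
t6.57 [483.7 -31.2 106. ] ya -122.9 F [ 0.5 -0.5 -0.2] grip 0.281 q1,q6 [-0.3   1.84]
[0.005, -0.005, 0.055, 0.04, -0.61, -0.01, 0.28]
[0.004, -0.006, 0.116, 0.17, -1.21, -0.01, 0.28]
[0.004, -0.006, 0.177, 0.35, -1.8, -0.01, 0.28]
[0.004, -0.006, 0.238, 0.56, -2.38, -0.01, 0.28]
[0.004, -0.006, 0.299, 0.81, -2.94, -0.01, 0.28]
```

View pics/side6z.png

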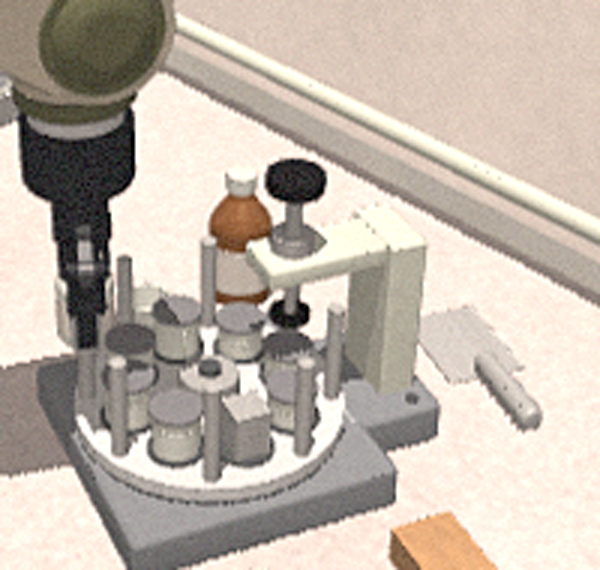

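>>> move_arm:
  series:
    - [0,0,0.06,0.05,-0.6,0,0.28]
    - [0,0,0.12,0.15,-1.2,0,0.28]
    - [0,0,0.18,0.35,-1.8,0,0.28]
    - [0,0,0.24,0.55,-2.4,0,0.28]
    - [0,0,0.3,0.8,-2.9,0,0.28]

```text
time_s: 7.03
eef_pos: [505.0, -11.6, 105.8]
ee_rot: [0.004, 0.906, -0.422, 0.001]
force: [-6.3, -3.0, 4.0]
grip_width: 0.281
```

```bash
python3 - <<'E'
from pl import *
plan([(*arc(120.8-2.5*k,106),-140-2.2*k) for k in range(1,6)],.28)
E
```

```text
t7.03 [505.  -11.6 105.8] ya -140.0 F [-6.3 -3.   4. ] grip 0.281 q1,q6 [-0.25  2.2 ]
[0.006, -0.005, 0.039, 0.11, -0.53, -0.02, 0.28]
[0.006, -0.005, 0.078, 0.19, -0.91, -0.02, 0.28]
[0.006, -0.005, 0.116, 0.3, -1.28, -0.02, 0.28]
[0.006, -0.005, 0.154, 0.41, -1.64, -0.02, 0.28]
[0.005, -0.005, 0.193, 0.55, -2.0, -0.03, 0.28]
```

>>> move_arm:
  series:
    - [0,0,0.04,0.1,-0.5,0,0.28]
    - [0,0,0.08,0.2,-0.9,0,0.28]
    - [0,0,0.12,0.3,-1.3,0,0.28]
    - [0,0,0.15,0.4,-1.6,0,0.28]
    - [0,0,0.19,0.55,-2,0,0.28]

```text
time_s: 7.45
eef_pos: [524.0, -3.3, 105.9]
ee_rot: [0.004, 0.863, -0.506, 0.001]
force: [-0.2, -0.6, 1.3]
grip_width: 0.281
```

```bash
python3 - <<'E'
from pl import *
plan([(*arc(108.3-2.5*k,106),-151-2.2*k) for k in range(1,6)],.28)
E
```

```text
t7.45 [524.   -3.3 105.9] ya -150.8 F [-0.2 -0.6  1.3] grip 0.281 q1,q6 [-0.23  2.41]
[0.005, -0.006, 0.042, 0.04, -0.38, -0.01, 0.28]
[0.005, -0.006, 0.081, 0.14, -0.75, -0.02, 0.28]
[0.005, -0.006, 0.119, 0.25, -1.12, -0.02, 0.28]
[0.004, -0.006, 0.157, 0.38, -1.48, -0.02, 0.28]
[0.004, -0.006, 0.196, 0.53, -1.83, -0.02, 0.28]
```

>>> move_arm:
  series:
    - [0,0,0.04,0.05,-0.4,0,0.28]
    - [0,0,0.08,0.15,-0.75,0,0.28]
    - [0,0,0.12,0.25,-1.1,0,0.28]
    - [0,0,0.16,0.4,-1.5,0,0.28]
    - [0,0,0.19,0.55,-1.8,0,0.28]

```text
time_s: 7.87
eef_pos: [542.8, 0.3, 105.9]
ee_rot: [0.003, 0.811, -0.585, 0.002]
force: [-0.5, 0.2, -0.0]
grip_width: 0.281
```

```bash
python3 - <<'E'
from pl import *
plan([(*arc(95.8,z),-162) for z in (106,)],.28)
for n,(a,b) in {'side':(210,150),'top':(260,160)}.items():
    snap(n,n+'7.png')
    cv2.imwrite('pics/%s7z.png'%n,cv2.resize(cv2.convertScaleAbs(cv2.imread('pics/%s7.png'%n)[b:b+190,a:a+200],alpha=1.6),None,fx=3,fy=3,interpolation=cv2.INTER_CUBIC))
E
```

```text
t7.87 [5.428e+02 3.000e-01 1.059e+02] ya -161.6 F [-0.5  0.2 -0. ] grip 0.281 q1,q6 [-0.21  2.61]
[0.003, -0.007, 0.006, -0.07, -0.01, -0.01, 0.28]
```

View pics/side7z.png

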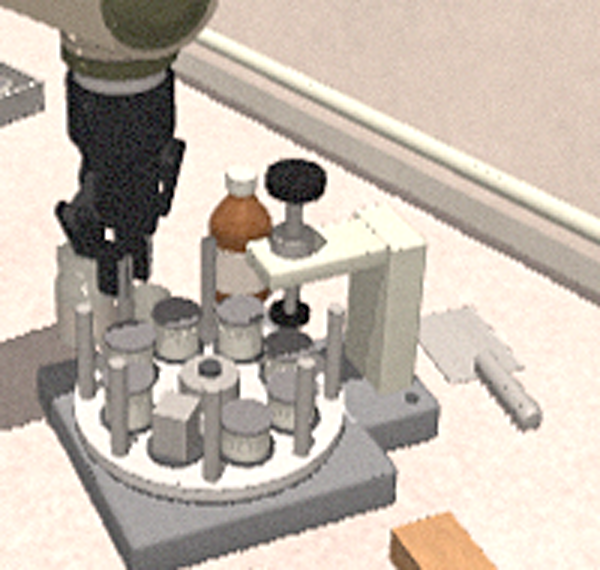

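View pics/top7z.png

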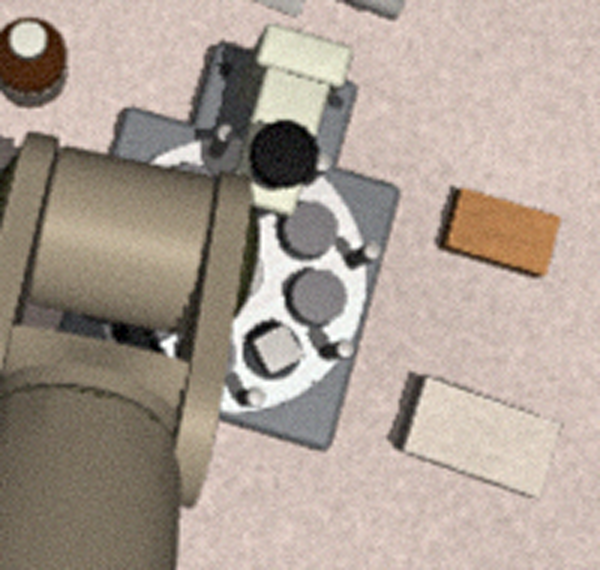

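>>> move_arm:
  series:
    - [0,0,0,0,0,-1,0.28]
    - [0,0,0,0,0,-4,0.28]
    - [0,0,0,0,0,-8,0.28]
    - [0,0,0,0,0,-12,0.28]
    - [0,0,0,0,0,-16,0]

```text
time_s: 8.38
eef_pos: [542.2, 1.5, 268.7]
ee_rot: [0.003, 0.812, -0.584, 0.002]
force: [-0.0, 0.9, 0.4]
grip_width: 0.155
```

```bash
python3 - <<'E'
from pl import *
p=ctrl.sense()['eef_pos']; e=np.array([611,-104.4,265.])
plan([(*(p+(e-p)*min(1,k/4)),-162) for k in range(1,6)],0)
E
```

```text
t8.38 [542.2   1.5 268.7] ya -161.5 F [-0.   0.9  0.4] grip 0.155 q1,q6 [-0.21  2.61]
[0.003, -0.007, 0.01, 3.06, -0.79, 0.11, 0]
[0.003, -0.007, 0.01, 6.11, -1.58, 0.22, 0]
[0.003, -0.007, 0.01, 9.17, -2.36, 0.33, 0]
[0.003, -0.007, 0.01, 12.22, -3.15, 0.45, 0]
[0.003, -0.007, 0.01, 12.22, -3.15, 0.45, 0]
```

>>> move_arm:
  series:
    - [0,-0.007,0,3.1,-0.8,0,0]
    - [0,-0.007,0,6.1,-1.6,0,0]
    - [0,-0.007,0,9.2,-2.4,0.2,0]
    - [0,-0.007,0,12.2,-3.15,0.4,0]
    - [0,-0.007,0,12.2,-3.15,0.4,0]

```text
time_s: 8.8
eef_pos: [611.9, -108.7, 264.7]
ee_rot: [0.002, 0.811, -0.585, -0.001]
force: [-0.5, 0.2, -1.5]
grip_width: -0.0
```

```bash
python3 - <<'E'
from pl import *
plan([(611,-104.4,z,-162) for z in (250,240,235,232,232)],0)
for n,(a,b) in {'side':(210,100),'top':(260,160)}.items():
    snap(n,n+'8.png')
    cv2.imwrite('pics/%s8z.png'%n,cv2.resize(cv2.convertScaleAbs(cv2.imread('pics/%s8.png'%n)[b:b+190,a:a+200],alpha=1.6),None,fx=3,fy=3,interpolation=cv2.INTER_CUBIC))
E
```

```text
t8.80 [ 611.9 -108.7  264.7] ya -161.6 F [-0.5  0.2 -1.5] grip -0.0 q1,q6 [-0.36  2.46]
[0.004, -0.001, 0.008, -0.43, -0.06, 1.47, 0]
[0.004, -0.001, 0.008, -0.43, -0.06, 2.47, 0]
[0.004, -0.001, 0.008, -0.43, -0.06, 2.97, 0]
[0.004, -0.001, 0.008, -0.43, -0.07, 3.27, 0]
[0.004, -0.001, 0.008, -0.43, -0.07, 3.27, 0]
```

View pics/side8z.png

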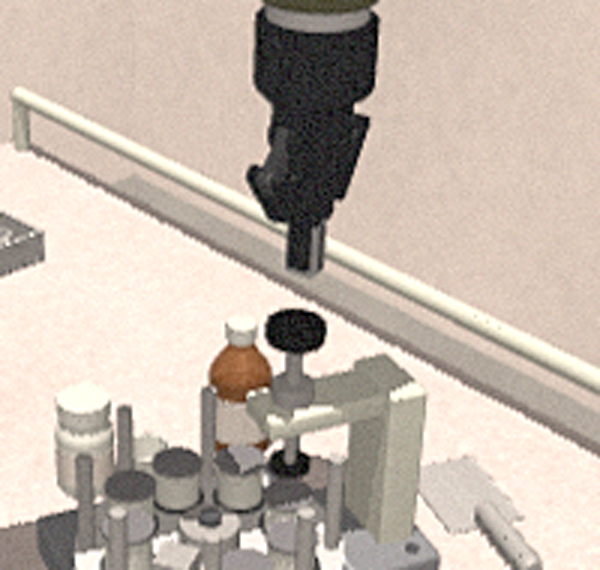

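View pics/top8z.png

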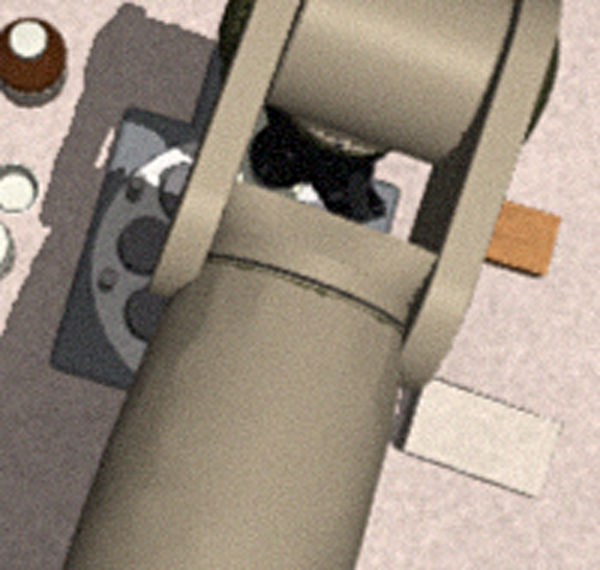

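>>> move_arm:
  series:
    - [0,0,0,-0.4,-0.05,0.3,0]
    - [0,0,0,-0.4,-0.05,1.5,0]
    - [0,0,0,-0.4,-0.05,2.5,0]
    - [0,0,0,-0.4,-0.05,3.2,0]
    - [0,0,0,-0.4,-0.05,3.2,0]

```text
time_s: 9.32
eef_pos: [609.0, -100.1, 232.1]
ee_rot: [0.002, 0.812, -0.583, -0.002]
force: [0.6, -0.0, -0.3]
grip_width: -0.002
```

>>> move_arm:
  series:
    - [0,0,0,0,0,0,0]
    - [0,0,0,0,0,0,0]

```text
time_s: 9.48
eef_pos: [609.0, -99.8, 232.4]
ee_rot: [0.002, 0.812, -0.583, -0.002]
force: [-0.4, -0.3, 0.4]
grip_width: -0.001
```

```bash
python3 - <<'E'
from pl import *
plan([(611,-104.4,z,-162) for z in (228,226,224,222,220)],0)
E
```

```text
t9.48 [609.  -99.8 232.4] ya -161.4 F [-0.4 -0.3  0.4] grip -0.001 q1,q6 [-0.35  2.47]
[0.005, 0.002, 0.011, 0.5, -0.05, 0.44, 0]
[0.005, 0.002, 0.011, 0.5, -0.05, 0.64, 0]
[0.005, 0.002, 0.011, 0.5, -0.05, 0.84, 0]
[0.005, 0.002, 0.011, 0.5, -0.05, 1.04, 0]
[0.005, 0.002, 0.011, 0.5, -0.05, 1.24, 0]
```

>>> move_arm:
  series:
    - [0,0,0,0.5,0,0,0]
    - [0,0,0,0.5,0,0.2,0]
    - [0,0,0,0.5,0,0.4,0]
    - [0,0,0,0.5,0,0.7,0]
    - [0,0,0,0.5,0,0.9,0]

```text
time_s: 9.9
eef_pos: [610.6, -104.7, 223.2]
ee_rot: [0.002, 0.812, -0.583, -0.002]
force: [0.7, -1.1, 2.4]
grip_width: 0.001
```

>>> move_arm:
  series:
    - [0,0,0,0,0,0.05,0]
    - [0,0,0,0,0,0.1,0]
    - [0,0,0,0,0,0.15,0]
    - [0,0,0,0,0,0.2,0]

```text
time_s: 10.23
eef_pos: [610.7, -104.7, 221.4]
ee_rot: [0.002, 0.812, -0.583, -0.002]
force: [-1.2, -1.0, 2.6]
grip_width: -0.001
```

>>> move_arm:
  series:
    - [0,0,0,0,0,0.1,0]
    - [0,0,0,0,0,0.2,0]
    - [0,0,0,0,0,0.3,0]
    - [0,0,0,0,0,0.3,0]

```text
time_s: 10.57
eef_pos: [610.7, -104.7, 218.3]
ee_rot: [0.002, 0.812, -0.583, -0.002]
force: [0.4, 0.3, 3.2]
grip_width: 0.001
```

>>> move_arm:
  series:
    - [0,0,0,0,0,0.1,0]
    - [0,0,0,0,0,0.2,0]
    - [0,0,0,0,0,0.3,0]
    - [0,0,0,0,0,0.3,0]

```text
time_s: 10.9
eef_pos: [610.6, -104.7, 215.0]
ee_rot: [0.002, 0.812, -0.583, -0.002]
force: [0.8, -0.6, 3.0]
grip_width: -0.002
```

>>> move_arm:
  series:
    - [0,0,0,0,0,0.1,0]
    - [0,0,0,0,0,0.2,0]
    - [0,0,0,0,0,0.2,0]

```text
time_s: 11.15
eef_pos: [610.6, -104.7, 212.8]
ee_rot: [0.002, 0.812, -0.583, -0.002]
force: [0.1, -0.4, 4.1]
grip_width: -0.003
```

>>> move_arm:
  series:
    - [0,0,0,0,0,0.1,0]
    - [0,0,0,0,0,0.2,0]
    - [0,0,0,0,0,0.2,0]

```text
time_s: 11.4
eef_pos: [610.6, -104.7, 210.6]
ee_rot: [0.002, 0.812, -0.583, -0.002]
force: [-0.2, 0.4, 3.0]
grip_width: 0.003
```

>>> move_arm:
  series:
    - [0,0,0,0,0,0.1,0]
    - [0,0,0,0,0,0.2,0]
    - [0,0,0,0,0,0.2,0]

```text
time_s: 11.65
eef_pos: [610.7, -104.7, 208.4]
ee_rot: [0.002, 0.812, -0.583, -0.002]
force: [-0.2, -0.4, 2.7]
grip_width: -0.002
```

>>> move_arm:
  series:
    - [0,0,0,0,0,0.1,0]
    - [0,0,0,0,0,0.2,0]
    - [0,0,0,0,0,0.2,0]

```text
time_s: 11.9
eef_pos: [610.7, -104.7, 206.2]
ee_rot: [0.002, 0.812, -0.583, -0.002]
force: [0.1, -1.0, 4.6]
grip_width: 0.002
```

>>> move_arm:
  series:
    - [0,0,0,0,0,0.1,0]
    - [0,0,0,0,0,0.2,0]
    - [0,0,0,0,0,0.2,0]

```text
time_s: 12.15
eef_pos: [610.6, -104.7, 203.9]
ee_rot: [0.002, 0.812, -0.583, -0.002]
force: [-0.3, -0.7, 3.7]
grip_width: 0.002
```

>>> move_arm:
  series:
    - [0,0,0,0,0,0.1,0]
    - [0,0,0,0,0,0.2,0]
    - [0,0,0,0,0,0.2,0]

```text
time_s: 12.4
eef_pos: [610.7, -104.7, 201.8]
ee_rot: [0.002, 0.812, -0.583, -0.002]
force: [-0.0, -0.1, 4.4]
grip_width: 0.005
```

>>> move_arm:
  series:
    - [0,0,0,0,0,0.1,0]
    - [0,0,0,0,0,0.15,0]
    - [0,0,0,0,0,0.15,0]

```text
time_s: 12.65
eef_pos: [610.7, -104.7, 200.9]
ee_rot: [0.001, 0.812, -0.583, -0.002]
force: [-2.4, 0.0, 8.5]
grip_width: 0.002
```

>>> move_arm:
  series:
    - [0,0,0,0,0,0.1,0]
    - [0,0,0,0,0,0.15,0]
    - [0,0,0,0,0,0.15,0]

```text
time_s: 12.9
eef_pos: [610.7, -104.7, 200.5]
ee_rot: [0.001, 0.812, -0.583, -0.001]
force: [-3.6, 1.4, 11.4]
grip_width: 0.003
```

```bash
python3 - <<'E'
from pl import *
s=ctrl.sense();print(s['eef_pos'],s['force'])
snap('side','side9.png')
n='side9';a,b=210,100
cv2.imwrite('pics/%sz.png'%n,cv2.resize(cv2.convertScaleAbs(cv2.imread('pics/%s.png'%n)[b:b+190,a:a+200],alpha=1.6),None,fx=3,fy=3,interpolation=cv2.INTER_CUBIC))
E
```

```text
[ 610.69736633 -104.71032267  200.47479459] [-3.60215511  1.41933338 11.37506231]
```

View pics/side9z.png

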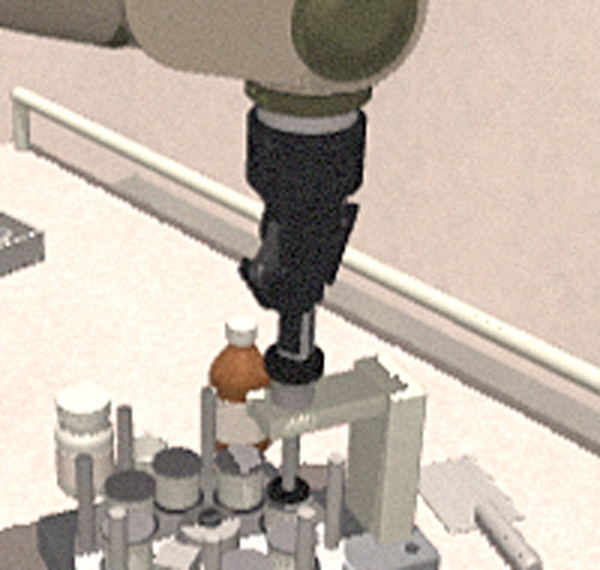

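>>> move_arm:
  series:
    - [0,0,0,0,0,0.12,0]
    - [0,0,0,0,0,0.2,0]
    - [0,0,0,0,0,0.2,0]

```text
time_s: 13.2
eef_pos: [610.7, -104.7, 199.8]
ee_rot: [0.001, 0.812, -0.583, -0.001]
force: [-4.1, 1.0, 11.8]
grip_width: 0.006
```

>>> move_arm:
  series:
    - [0,0,0,0,0,0.15,0]
    - [0,0,0,0,0,0.2,0]
    - [0,0,0,0,0,0.25,0]
    - [0,0,0,0,0,0.25,0]

```text
time_s: 13.53
eef_pos: [610.7, -104.7, 198.7]
ee_rot: [0.001, 0.812, -0.583, -0.0]
force: [-4.6, 1.1, 12.0]
grip_width: -0.003
```

>>> move_arm:
  series:
    - [0,0,0,0,0,0.15,0]
    - [0,0,0,0,0,0.2,0]
    - [0,0,0,0,0,0.25,0]
    - [0,0,0,0,0,0.3,0]

```text
time_s: 13.87
eef_pos: [610.7, -104.7, 197.3]
ee_rot: [0.001, 0.812, -0.583, 0.0]
force: [-4.8, 0.9, 12.5]
grip_width: -0.002
```

>>> move_arm:
  series:
    - [0,0,0,0,0,0.15,0]
    - [0,0,0,0,0,0.2,0]
    - [0,0,0,0,0,0.25,0]
    - [0,0,0,0,0,0.3,0]

```text
time_s: 14.2
eef_pos: [610.7, -104.7, 195.8]
ee_rot: [0.001, 0.812, -0.583, 0.001]
force: [-5.0, 1.4, 13.7]
grip_width: 0.002
```

>>> move_arm:
  series:
    - [0,0,0,0,0,0.15,0]
    - [0,0,0,0,0,0.2,0]
    - [0,0,0,0,0,0.25,0]
    - [0,0,0,0,0,0.25,0]

```text
time_s: 14.53
eef_pos: [610.7, -104.7, 194.7]
ee_rot: [0.001, 0.812, -0.583, 0.002]
force: [-5.0, 1.6, 13.0]
grip_width: -0.0
```

>>> move_arm:
  series:
    - [0,0,0,0,0,0.15,0]
    - [0,0,0,0,0,0.2,0]
    - [0,0,0,0,0,0.25,0]
    - [0,0,0,0,0,0.25,0]

```text
time_s: 14.87
eef_pos: [610.7, -104.7, 193.7]
ee_rot: [0.001, 0.812, -0.583, 0.002]
force: [-4.3, 1.3, 11.3]
grip_width: 0.002
```

>>> move_arm:
  series:
    - [0,0,0,0,0,0.15,0]
    - [0,0,0,0,0,0.2,0]
    - [0,0,0,0,0,0.22,0]
    - [0,0,0,0,0,0.22,0]

```text
time_s: 15.2
eef_pos: [610.7, -104.7, 193.0]
ee_rot: [0.001, 0.813, -0.583, 0.003]
force: [-4.0, 0.8, 13.1]
grip_width: 0.002
```

>>> move_arm:
  series:
    - [0,0,0,0,0,0.15,0]
    - [0,0,0,0,0,0.2,0]
    - [0,0,0,0,0,0.22,0]
    - [0,0,0,0,0,0.22,0]

```text
time_s: 15.53
eef_pos: [610.7, -104.7, 192.3]
ee_rot: [0.001, 0.813, -0.583, 0.003]
force: [-5.1, 1.3, 13.2]
grip_width: 0.001
```

>>> move_arm:
  series:
    - [0,0,0,0,0,0.15,0]
    - [0,0,0,0,0,0.2,0]
    - [0,0,0,0,0,0.22,0]
    - [0,0,0,0,0,0.22,0]

```text
time_s: 15.87
eef_pos: [610.7, -104.7, 191.8]
ee_rot: [0.001, 0.813, -0.583, 0.004]
force: [-5.1, 2.0, 14.2]
grip_width: 0.001
```

>>> move_arm:
  series:
    - [0,0,0,0,0,0.18,0]
    - [0,0,0,0,0,0.22,0]
    - [0,0,0,0,0,0.22,0]

```text
time_s: 16.12
eef_pos: [610.7, -104.7, 191.4]
ee_rot: [0.001, 0.813, -0.583, 0.005]
force: [-5.8, 1.0, 16.4]
grip_width: 0.001
```

>>> move_arm:
  series:
    - [0,0,0,0,0,0.2,0]
    - [0,0,0,0,0,0.23,0]
    - [0,0,0,0,0,0.23,0]

```text
time_s: 16.37
eef_pos: [610.7, -104.7, 191.2]
ee_rot: [0.001, 0.813, -0.583, 0.005]
force: [-6.9, 1.7, 17.0]
grip_width: -0.0
```

>>> move_arm:
  series:
    - [0,0,0,0,0,0.2,0]
    - [0,0,0,0,0,0.23,0]
    - [0,0,0,0,0,0.23,0]

```text
time_s: 16.62
eef_pos: [610.7, -104.7, 191.1]
ee_rot: [0.0, 0.813, -0.583, 0.006]
force: [-7.2, 2.2, 17.5]
grip_width: -0.002
```

>>> move_arm:
  series:
    - [0,0,0,0,0,-0.5,0]
    - [0,0,0,0,0,-1.5,0]
    - [0,0,0,0,0,-2.5,0]
    - [0,0,0,0,0,-3.5,0]
    - [0,0,0,0,0,-4.5,0]

```text
time_s: 17.03
eef_pos: [610.1, -104.2, 236.7]
ee_rot: [0.0, 0.813, -0.583, 0.006]
force: [1.3, -0.1, 0.5]
grip_width: 0.003
```

>>> move_arm:
  series:
    - [0,0,0,0,0,-3,0]
    - [0,0,0,0,0,-6,0]
    - [0,0,0,-3,0,-8,0]
    - [0,0,0,-7,0,-8,0]
    - [0,0,0,-11,0,-8,0]

```text
time_s: 17.45
eef_pos: [573.6, 1.3, 316.6]
ee_rot: [0.0, 0.812, -0.583, 0.006]
force: [0.7, 0.9, -1.1]
grip_width: 0.0
```

>>> move_arm:
  series:
    - [0,0,0,-4,0,0,0]
    - [0,0,0,-8,0,0,0]
    - [0,0,0,-12,0,0,0]
    - [0,0,0,-16,0,0,0]
    - [0,0,0,-18,0,0,0]

```text
time_s: 17.87
eef_pos: [515.1, 163.7, 315.1]
ee_rot: [-0.004, 0.82, -0.572, 0.003]
force: [0.2, 0.4, -0.6]
grip_width: -0.0
```

```bash
python3 - <<'E'
from pl import *
s=ctrl.sense();print(s['eef_pos'],s['force'],s['joints'])
for n,(a,b) in {'side':(210,195),'top':(260,160)}.items():
    snap(n,n+'10.png')
    cv2.imwrite('pics/%s10z.png'%n,cv2.resize(cv2.convertScaleAbs(cv2.imread('pics/%s10.png'%n)[b:b+150,a:a+200],alpha=1.6),None,fx=4,fy=4,interpolation=cv2.INTER_CUBIC))
E
```

```text
[515.05952894 163.65287503 315.14688313] [ 0.21703962  0.35575958 -0.55267859] [8.96732681e-02 2.98885393e-01 1.30039374e+00 2.23470955e-03
 1.53376984e+00 2.87799825e+00]
```

View pics/side10z.png

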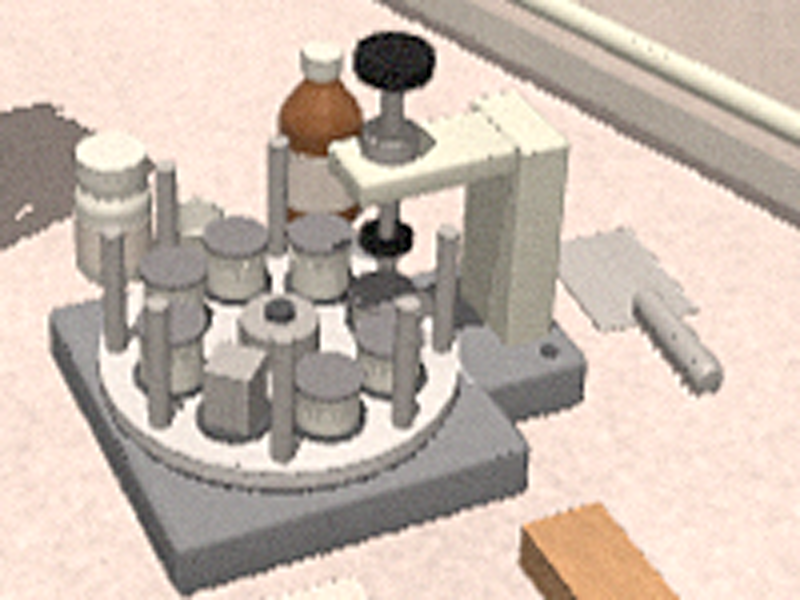

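View pics/top10z.png

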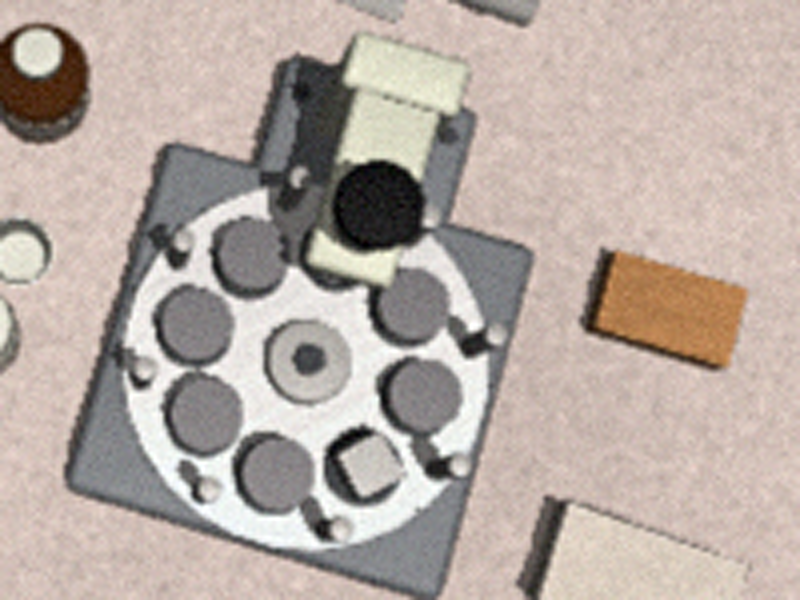

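>>> move_arm:
  series:
    - [0,0,-0.05,0,0,0,0]
    - [0,0,-0.12,0,0,0,0]
    - [0,0,-0.2,0,0,0,0]
    - [0,0,-0.2,0,0,0,0]

```text
time_s: 18.3
eef_pos: [516.7, 159.5, 314.9]
ee_rot: [-0.003, 0.872, -0.49, 0.003]
force: [0.5, 0.9, 0.6]
grip_width: 0.001
```

```bash
python3 - <<'E'
from pl import *
s=ctrl.sense();print(s['time_s'],s['joints'].round(3),abs(s['dq']).max())
a=cv2.imread('pics/top0.png').astype(int);snap('top','top11.png');b=cv2.imread('pics/top11.png').astype(int)
d=cv2.blur(np.abs(a-b).max(2).astype(np.float32),(3,3))
for n,(x,y) in dict(amber=(270,180),jar=(253,241),cup=(265,223),small=(428,237),carton=(420,305),spat=(360,150)).items(): print(n,d[y-20:y+20,x-22:x+22].max())
print(job.finish_job())
E
```

```text
18.3 [8.200e-02 3.000e-01 1.299e+00 1.000e-03 1.534e+00 2.677e+00] 0.13390440127151035
amber 13.666667
jar 107.44444
cup 14.666667
small 13.888889
carton 14.0
spat 13.333333
the job is handed in; nothing more can be done
None
```

```bash
python3 - <<'E'
import cv2,numpy as np
for f in('top10','top11'):
    a=cv2.imread('pics/top0.png').astype(int);b=cv2.imread(f'pics/{f}.png').astype(int)
    d=cv2.blur(np.abs(a-b).max(2).astype(np.float32),(3,3))[226:256,238:268]; print(f,d.max(),np.argwhere(d>30).min(0) if d.max()>30 else '',(d>30).sum())
a=cv2.imread('pics/side0.png').astype(int);b=cv2.imread('pics/side10.png').astype(int)
print(cv2.blur(np.abs(a-b).max(2).astype(np.float32),(3,3))[226:266,226:250].max())
E
```

```text
top10 13.111111  0
top11 14.666667  0
69.888885
```

The third cup, counted counter-clockwise from the block, is in its click position under the press with its lid pushed home. I handed the job in at 18.3 s of the 72 s allowed.

- **Turret:** it started at -0.785. I turned it clockwise four clicks, with the half-open fingers around one drive post so the leading finger could catch the run-on. The pictures after each click showed the turret stopping at 0, 0.785, 1.571 and 2.356, with no overrun. The last views show the block three places clockwise of the press, so the third cup is under it.
- **Lid:** I pushed the button straight down with the closed fingers. The foot met the lid after about 24 mm, and the lid slid at 11–14 N. It then stopped at a tool height of 191.1 mm while the vertical force rose to 17.5 N, the highest I read (limit 22 N). About 7 N of sideways force built up at the fingertips during the push. That the lid is home is known from this force and stop; I did not press a second time to confirm it.
- **Button:** the last pictures show it back up, with the arm clear.
- **Other things on the table:** comparing the top view before and after shows none of the bystanders moved. Two differences did show up in wider patches around the pill jar, one in each view. In the top view the jar itself was unchanged. I put both differences down to the arm, a post or a shadow, and did not follow up the side one.
- **Last joint:** while withdrawing, the last joint reached 2.878 rad against its limit of 2.88. It stayed within range, and I turned it back before handing in.

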